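# Open the touch-latch door of the bitters cabinet

### The job

A wooden coaster holder stands in front of one of the two handleless push-to-open doors of the small walnut cabinet: push it along the worktop until it is outside the swing of that door. Then press that door near its free edge at the middle and let go, so that the catch releases and the door springs ajar by itself, and with a fingertip behind it swing the door wide open, about square to the front, without knocking the holder. Pick nothing up, keep the other door shut, and leave the jigger, the shaker and the bitters bottle where they stand.

Things in the scene. Friction and masses are not known exactly. Their poses are not given: they have to be found in the camera images.
- cabinet: low dark walnut cabinet fixed on the worktop, 330 mm wide (y), carcass 150 deep (x -75 to 75), 136 high, flat top (a corkscrew lies on its rear half, to 152 mm). Origin: centre of its underside; x points from front to back, away from the robot, y to its left. Two handleless doors meet at y = 0; shut, their front faces lie at x = -95 mm, back faces at -81, z 9 to 133 mm.
- holder: wooden coaster holder: a base board 104 mm (y) by 100 mm (x) with four thin upright brass posts, 58 mm high in all, holding three wooden coasters that move with it; 0.4 kg, standing loose on the worktop some 70 to 95 mm (to its centre) in front of one of the two doors (either one), roughly parallel to it, where it blocks that door's swing. Origin: centre of its underside; z up.
- jigger: small steel double-cone jigger, 68 mm high, 37 mm across, 0.09 kg, standing loose in front of the other door, which is to stay shut. Origin: centre of its underside.
- door_left (a joint): opening angle of the left door (+y side of the cabinet), rad: 0 shut, grows as it swings out towards the robot; 1.57 square to the front, stops at 1.9 and, pressed against the carcass, at -0.038. 162 mm wide, 14 thick. Friction (0.04 N m) holds it anywhere. Its latch springs it ajar to about 0.37: a gap of some 57 mm at the free edge, open from above.
- door_right (a joint): opening angle of the right door (-y side of the cabinet), rad; the mirror image of the left door, with the same values.
- catch_left (a joint): travel of the left door's push latch, m: 0 latched, -0.005 pressed, 0.048 sprung out. A plunger behind the door, 30 mm from the cabinet's middle, 116 mm up, touching its back. Press the shut door in 4 to 6 mm near its free edge (4 to 6 N there, more towards the pivot; then it meets the carcass) and let go: the plunger pushes it ajar. Pressing the ajar door home again relatches it.
- catch_right (a joint): travel of the right door's push latch, m; the mirror image of the left one, with the same values.
- door_left_hinge (a point): point on the upright pivot axis of the left door, 71 mm above the worktop, in the plane of the door's back face; at x = -81, y = 160 mm in the cabinet's frame. The door reaches 158.5 mm from it to its free edge at the cabinet's middle, and 4 mm past it.
- door_left_edge (a point): point on the free upright edge of the left door's front face, 71 mm above the worktop, 158.5 mm from the pivot; moves with the door.
- door_right_hinge (a point): point on the upright pivot axis of the right door, 71 mm above the worktop, in the plane of the door's back face; at x = -81, y = -160 mm in the cabinet's frame. The door reaches 158.5 mm from it to its free edge at the cabinet's middle, and 4 mm past it.
- door_right_edge (a point): point on the free upright edge of the right door's front face, 71 mm above the worktop, 158.5 mm from the pivot; moves with the door.
- shaker: small steel cocktail shaker, 182 mm high, 64 mm across, standing loose to the left of the work; a bystander. Origin: centre of its underside.
- bitters: amber bitters bottle with a black cap, 100 mm high, 39 mm across, standing loose on its own to the right of the cabinet, beside the brass post (two more stand at the back wall); a bystander. Origin: centre of its underside.
Things that resemble listed ones, but are neither listed nor needed, are in the scene too. What is shaped like the holder but orange is not meant. What is shaped like the jigger but red is not meant.

How it is judged:
By the outcome, as a careful person would: the job done as asked, in the order asked, and still so for the second after the job is handed in, with the robot touching nothing.
It also fails if it takes over 54 s, if anything falls off the work surface, if the arm or the gripper's body presses on something with over 40 N, if the wrist force passes 120 N, or if a joint passes its speed limit or range.

### The arm

A 7-joint arm with a two-finger parallel gripper is mounted at the origin on a cart in front of the work surface, level with it; the furniture and walls round the work are solid. World frame = base frame: x ahead of the robot, y to its left, z up, the work surface at z = 0. Lengths are in m, angles in rad, forces in N, time in s.
With the tool pointing down it reaches from about 0.4 to 0.85 m from the base axis. Payload 10.4 kg.
Tool frame: the origin (TCP) lies midway between the tips of the shut fingers; the grasp point (between the pads) lies 19 mm behind it; z points along the fingers, y is the line along which they close (so a half turn about z gives the same grasp; the last joint's range is limited). The gripper opens to 87 mm and grips with 3 to 60 N. Pads are 19 mm wide; open, the fingers measure 117 mm over their backs; the gripper's body (75 mm by 190 mm) begins 51 mm behind the grasp point.
Start: joints at [-1.166, 0.332, -0.065, 1.46, 0.022, 1.35, -0.088], TCP at [0.259, 0.569, 0.223] pointing down, gripper open.
Joint ranges: [-2.6, 2.6], [-0.5, 2.12], [-1.47, 1.34], [0.16, 2.42], [-1.27, 4.41], [0.06, 2.06], [-2.6, 2.6]. Speed limits (rad/s): [2.22, 2.22, 2.79, 2.79, 3.14, 3.14, 3.14].

### API

Orientations are given as a unit quaternion [x, y, z, w].
In Python, from bench import r gives the robot as it stands.
- The arm moves only by the tool apply_moves, never from a script. Its argument "steps" is a list of rows, each a list of 7 numbers: the turn, a rotation vector about the tool's x, y, z in rad, then the shift along the tool's x, y, z in mm, then the opening, from -1 (shut) to 1 (fully open). In form: [[ax, ay, az, x, y, z, claw], ...]. A call has 1 to 20 rows; each row is the pose to reach, as a shift and turn from the pose commanded when the call began, along the tool's axes at that moment; what a row does not reach only later rows make up. A row lasts 1/12 s, in which the tool goes at most 41.7 mm and 7.16 degrees, less where a joint would pass 70% of its speed; a pose out of reach is approached as far as the arm can. A call with a gripper value outside its range is refused whole. The fingers move at their own pace and stop on an object; "force" is the grip in N (left out, the last holds). Time passes only in rows, so rows that repeat a pose let the fingers close. It gives the time, the measured TCP pose, the force, the opening and the grip force at its end, in the units of the state.
- r.read_state(): the state, without advancing time (a new reading comes with each control period).
- r.camera(name): name is "scene" or "top" or "wrist"; returns a dict with "pixels" (384x512x3 uint8, red, green, blue), "z_map" (384x512 float32, m along the optical axis (not along the pixel's ray), 0 where there is no reading), "fovy" (degrees; the focal length in pixels is half the picture's height over the tangent of half this angle, whatever the lens; pixels are square), "cx", "cy" (the principal point, pixels), "position" and "orientation" of the camera in the world. Camera axes: x right, y down, z forward; pixel columns grow to the right and rows downward; lengths in m; the calibration is good to about 2 mm. The wrist camera is an equidistant fisheye: a pixel r from the principal point sees the ray r / f radians off the axis. A picture is of the moment at which its call begins.
- r.close_job(): hands the job in; it is judged then, once.
The state is a dict: "time": time; "joint_positions": joint angles; "joint_vel": joint speeds; "joint_torque": joint torques, N m; "ee_pos": TCP position; "eef_rot": TCP orientation; "ft_force": force on the tool from outside, world axes, zero at the start; "torque": the same for the moment, N m; "width": finger opening in m; "grip_force": force on a finger pad.
Only numpy, scipy, OpenCV 4.12 (cv2) and the standard library are available. Lean on these libraries where they do the work, as an engineer would, in place of code of your own. Each camera call takes 0.05 s, during which the arm holds its last target. There are 200 camera calls.

## Working session

There is one attempt and no reset: what is moved stays moved. The work goes in short steps, Python scripts to look and compute and a tool call to move; the robot and the scene stay as the last step left them, time stands still between calls to the robot, and variables do not carry over. Pictures are saved under pics/ and viewed, at most 10 in all, crops included, and the job is handed in when it is done.

Besides the shell and the picture viewer there is one more tool, called after ">>>" by a JSON object that holds its "api" and its "payload". apply_moves: Moves the arm, as the interface text tells. Its arguments: {"type":"object","properties":{"steps":{"type":"array","items":{"type":"array","items":{"type":"number"}}},"force":{"type":"number"}},"required":["steps"]}

```bash
mkdir -p pics; cat > h.py <<'E'
import numpy as np, cv2
from bench import r
from scipy.spatial.transform import Rotation as R
def cloud(c):
    h,w=c["z_map"].shape; f=h/2/np.tan(np.radians(c["fovy"])/2)
    u,v=np.meshgrid(np.arange(w),np.arange(h)); z=c["z_map"]
    P=np.stack([(u-c["cx"])/f*z,(v-c["cy"])/f*z,z],-1)
    return P@R.from_quat(c["orientation"]).as_matrix().T+np.array(c["position"])
def save(c,n): cv2.imwrite("pics/"+n+".png",c["pixels"][:,:,::-1])
E
python3 - <<'E'
from h import *
s=r.read_state(); print(s["ee_pos"],s["eef_rot"],s["time"],s["ft_force"])
a=[]
for n in("scene","top"):
    c=r.camera(n); np.save(n+"_P.npy",cloud(c)); np.save(n+"_I.npy",c["pixels"]); a.append(c["pixels"]); print(n,c["position"],c["orientation"],c["fovy"])
cv2.imwrite("pics/a.png",a[0][:,:,::-1]);cv2.imwrite("pics/b.png",a[1][:,:,::-1])
E
```

```text
[0.25915961 0.56832495 0.22178075] [ 2.12272652e-01  9.77210244e-01 -6.70765716e-04 -1.01726726e-04] 0.0 [ 0.91116356 -0.20831369 -0.47321579]
scene [-0.43529175 -0.78269738  0.82837897] [ 0.77543999 -0.38163169  0.21114965 -0.45658067] 50.30952992852927
top [0.34619328 0.00521732 1.53044061] [ 0.71176239 -0.69830622  0.05258711 -0.05474773] 50.40634643708304
```

View pics/a.png

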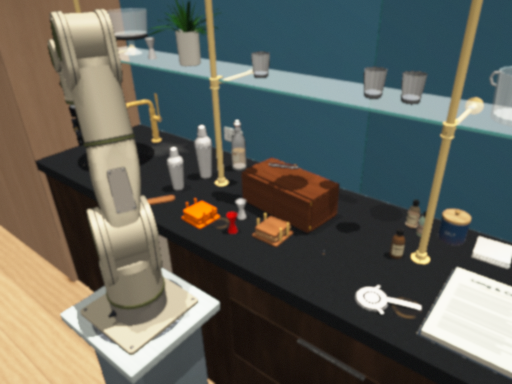

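View pics/b.png

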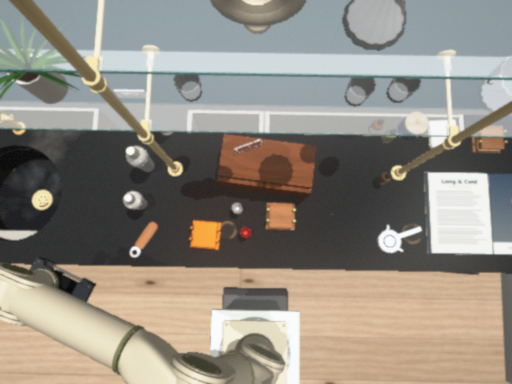

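The scene view shows the wooden holder at about (272,231) and the steel jigger at (241,208). In the top view:
- **Holder:** the wooden one at (281,216) is meant. The orange one at (206,235) is a decoy, and the wooden thing at (490,138) is far from the cabinet.
- **Jigger:** the steel one at (237,208) is meant; the red one at (246,232) is a decoy.

The holder stands before the right (-y) door. Next I'll measure and confirm this with a crop.

```bash
python3 - <<'E'
from h import *
P=np.load("top_P.npy");I=np.load("top_I.npy").astype(int)
cv2.imwrite("pics/c.png",cv2.resize(I[120:260,180:340,::-1].astype(np.uint8),(800,700))[:600])
def rep(n,m):
    q=P[m]; 
    (c,sz,a)=cv2.minAreaRect((q[:,:2]*1000).astype(np.float32)); print(n,len(q),np.round(c),np.round(sz),round(a,1),"z",np.round(np.percentile(q[:,2],[5,50,95]),3))
vv,uu=np.mgrid[:384,:512]
def box(a,b,c,d): return (uu>=a)&(uu<=b)&(vv>=c)&(vv<=d)
z=P[...,2]
rep("cabtop",box(205,325,128,200)&(abs(z-.136)<.007))
rep("holder",box(262,300,200,235)&(z>.01)&(z<.08))
rep("holder base",box(262,300,200,235)&(z>.005)&(z<.03))
rep("jig",box(228,243,198,216)&(z>.02)&(z<.09))
rep("red",box(239,253,225,240)&(z>.02)&(z<.09))
rep("orange",box(185,222,218,250)&(z>.01)&(z<.09))
rep("shaker",box(118,150,188,214)&(z>.02)&(z<.22))
for p in[(281,216),(237,208),(246,232),(260,160),(260,188)]: print(p,P[p[1],p[0]])
S=np.load("scene_P.npy");J=np.load("scene_I.npy").astype(int)
q=S[(S[...,2]>.02)&(S[...,2]<.13)&(S[...,0]>.3)&(S[...,0]<.95)&(S[...,1]>-.6)&(S[...,1]<-.35)];
print("bit",len(q),q.min(0),q.max(0),q.mean(0))
# cabinet front face points from scene
m=(S[...,2]>.02)&(S[...,2]<.125)&(S[...,0]>.5)&(S[...,0]<.8)&(S[...,1]>-.3)&(S[...,1]<.3)
q=S[m]; print(len(q))
for y in np.arange(-.2,.25,.02):
    t=q[abs(q[:,1]-y)<.01]
    if len(t): print(round(y,2),np.round(np.percentile(t[:,0],[5,20,50,80]),3))
E
```

```text
cabtop 4078 [668. -30.] [330. 171.] 83.4 z [0.131 0.136 0.141]
holder 644 [484. -87.] [120. 104.] 1.0 z [0.013 0.039 0.046]
holder base 191 [491. -92.] [132. 143.] 0.9 z [0.005 0.008 0.017]
jig 82 [518.  73.] [33. 33.] 89.7 z [0.037 0.057 0.069]
red 84 [430.  40.] [35. 35.] 73.3 z [0.037 0.058 0.069]
orange 664 [421. 190.] [103.  98.] 86.2 z [0.013 0.039 0.046]
shaker 334 [530. 433.] [60. 61.] 16.2 z [0.05  0.137 0.182]
(281, 216) [ 0.49293683 -0.08977548  0.03388051]
(237, 208) [0.51876299 0.07258262 0.03994199]
(246, 232) [0.43169487 0.03765694 0.03541648]
(260, 160) [ 0.67794391 -0.00797678  0.1372146 ]
(260, 188) [ 0.58523664 -0.01007562  0.09776373]
bit 2915 [ 0.61747076 -0.59989577  0.02000643] [ 0.94334093 -0.35010443  0.12996614] [ 0.84456    -0.49490011  0.07492324]
2722
-0.2 [0.598 0.62  0.661 0.705]
-0.18 [0.565 0.567 0.572 0.587]
-0.16 [0.566 0.568 0.57  0.571]
-0.14 [0.51  0.516 0.571 0.573]
-0.12 [0.508 0.532 0.573 0.576]
-0.1 [0.51  0.535 0.576 0.578]
-0.08 [0.51  0.531 0.578 0.58 ]
-0.06 [0.508 0.531 0.58  0.582]
-0.04 [0.516 0.581 0.583 0.585]
-0.02 [0.582 0.584 0.586 0.589]
-0.0 [0.584 0.586 0.588 0.589]
0.02 [0.587 0.588 0.59  0.592]
0.04 [0.589 0.592 0.593 0.595]
0.06 [0.506 0.514 0.593 0.597]
0.08 [0.508 0.524 0.597 0.599]
0.1 [0.597 0.599 0.601 0.602]
0.12 [0.6   0.602 0.603 0.605]
0.14 [0.602 0.604 0.606 0.607]
```

View pics/c.png

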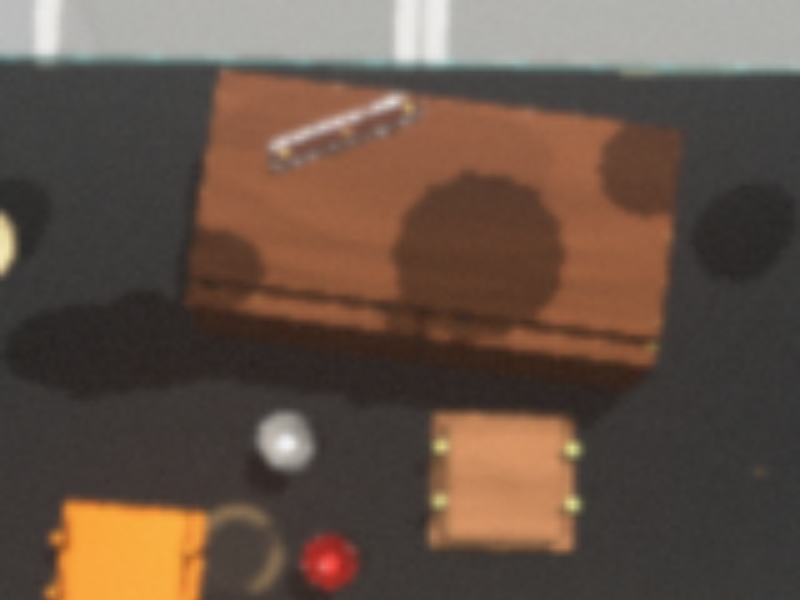

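The crop confirms it: wooden holder with brass posts at crop (503,480), steel jigger at (286,440), orange and red decoys separate.

From the measurements:
- **Cabinet:** origin about (678,-31) mm, yaw about -6.6°.
- **Right hinge:** about (579,-181).
- **Holder:** about (490,-88), 85 mm in front of the door face, which fits the stated 70–95 mm.

I'll shut the fingers, push the holder in -y from its left side, going in between it and the jigger.

>>> {"api": "apply_moves", "payload": {"steps": [[0,0,-0.428,-437,-425,0,-1],[0,0,-0.428,-437,-425,0,-1],[0,0,-0.428,-437,-425,0,-1],[0,0,-0.428,-437,-425,0,-1],[0,0,-0.428,-437,-425,0,-1],[0,0,-0.428,-437,-425,0,-1],[0,0,-0.428,-437,-425,0,-1],[0,0,-0.428,-437,-425,0,-1],[0,0,-0.428,-437,-425,0,-1],[0,0,-0.428,-437,-425,0,-1],[0,0,-0.428,-437,-425,0,-1],[0,0,-0.428,-437,-425,0,-1],[0,0,-0.428,-437,-425,0,-1],[0,0,-0.428,-437,-425,0,-1],[0,0,-0.428,-437,-425,0,-1],[0,0,-0.428,-437,-425,0,-1],[0,0,-0.428,-437,-425,0,-1],[0,0,-0.428,-437,-425,0,-1],[0,0,-0.428,-437,-425,0,-1],[0,0,-0.428,-437,-425,0,-1]]}}

```text
time: 1.77
ee_pos: [0.4803, 0.002, 0.2225]
eef_rot: [-0.001, 1.0, 0.0, -0.0]
ft_force: [0.6, 0.9, -1.0]
width: 0.0004
grip_force: 0.0
```

>>> {"api": "apply_moves", "payload": {"steps": [[0,0,0,-9,0,100,-1],[0,0,0,-9,0,100,-1],[0,0,0,-9,0,100,-1],[0,0,0,-9,0,200,-1],[0,0,0,-9,0,200,-1],[0,0,0,-9,0,202,-1],[0,0,0,-9,0,202,-1],[0,0,0,-9,0,202,-1]]}}

```text
time: 2.43
ee_pos: [0.4891, 0.0012, 0.0204]
eef_rot: [-0.001, 1.0, -0.0, -0.001]
ft_force: [-0.7, -0.3, 1.0]
width: -0.0
grip_force: 0.0
```

```bash
python3 - <<'E'
from h import *
c=r.camera("wrist"); save(c,"w1"); print(r.read_state()["ee_pos"])
E
```

```text
[0.4902609  0.00122666 0.02164209]
```

View pics/w1.png

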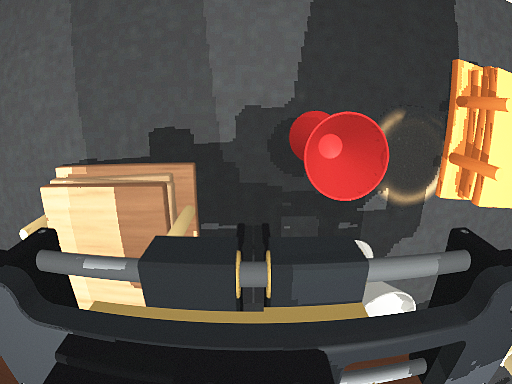

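The wrist view shows the shut fingers at (253,265) between the holder (left, about (120,235)) and the jigger (right, about (390,290)), with both sides clear. Next is the push.

>>> {"api": "apply_moves", "payload": {"steps": [[0,0,0,0,-9,0,-1],[0,0,0,0,-16,0,-1],[0,0,0,0,-22,0,-1],[0,0,0,0,-30,0,-1],[0,0,0,0,-38,0,-1],[0,0,0,0,-46,0,-1],[0,0,0,0,-54,0,-1],[0,0,0,0,-62,0,-1],[0,0,0,0,-70,0,-1],[0,0,0,0,-78,0,-1],[0,0,0,0,-86,0,-1],[0,0,0,0,-94,0,-1],[0,0,0,0,-102,0,-1],[0,0,0,0,-110,0,-1],[0,0,0,0,-118,0,-1],[0,0,0,0,-126,0,-1],[0,0,0,0,-133,0,-1],[0,0,0,0,-138,0,-1],[0,0,0,0,-142,0,-1],[0,0,0,0,-144,0,-1]]}}

```text
time: 4.15
ee_pos: [0.4902, -0.1429, 0.0211]
eef_rot: [-0.0, 1.0, 0.001, 0.0]
ft_force: [0.1, 6.7, 6.0]
width: 0.0008
grip_force: 3.9
```

```bash
python3 - <<'E'
from h import *
c=r.camera("wrist"); save(c,"w2")
c=r.camera("scene");P=cloud(c);I=c["pixels"].astype(int); save(c,"s2")
m=(P[...,2]>.004)&(P[...,2]<.065)&(P[...,0]>.38)&(P[...,0]<.55)&(P[...,1]>-.4)&(P[...,1]<-.1)&(I[...,0]>I[...,2]+30)
q=P[m]; print(len(q),cv2.minAreaRect((q[:,:2]*1000).astype(np.float32)),q.min(0),q.max(0),r.read_state()["ft_force"])
E
```

```text
864 ((489.4259338378906, -190.6455841064453), (102.82176208496094, 126.33325958251953), 7.576514720916748) [ 0.44156838 -0.25031431  0.00404811] [ 0.54779077 -0.12534533  0.06340829] [1.46002412 3.55121387 2.58414054]
```

View pics/w2.png

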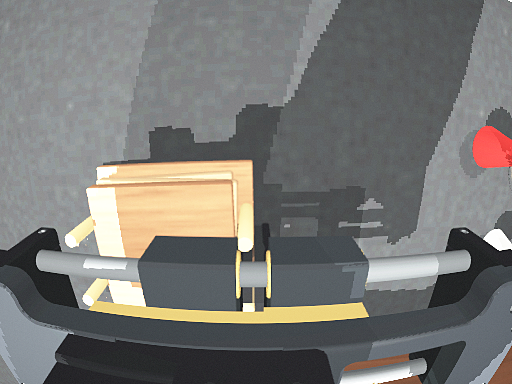

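The holder slid straight: the wrist view shows it square to the finger at about (250,240), centre about y=-198. I'll continue.

>>> {"api": "apply_moves", "payload": {"steps": [[0,0,0,0,-6,0,-1],[0,0,0,0,-13,0,-1],[0,0,0,0,-20,0,-1],[0,0,0,0,-27,0,-1],[0,0,0,0,-34,0,-1],[0,0,0,0,-41,0,-1],[0,0,0,0,-48,0,-1],[0,0,0,0,-55,0,-1],[0,0,0,0,-62,0,-1],[0,0,0,0,-69,0,-1],[0,0,0,0,-76,0,-1],[0,0,0,0,-83,0,-1],[0,0,0,0,-90,0,-1],[0,0,0,0,-97,0,-1],[0,0,0,0,-103,0,-1],[0,0,0,0,-109,0,-1],[0,0,0,0,-114,0,-1],[0,0,0,0,-118,0,-1],[0,0,0,0,-120,0,-1],[0,0,0,0,-120,0,-1]]}}

```text
time: 5.92
ee_pos: [0.4898, -0.2632, 0.0208]
eef_rot: [-0.0, 1.0, 0.001, 0.0]
ft_force: [-0.1, 3.0, 2.0]
width: 0.0001
grip_force: 1.8
```

>>> {"api": "apply_moves", "payload": {"steps": [[0,0,0,0,15,0,-1],[0,0,0,0,30,0,-1],[0,0,0,0,30,-40,-1],[0,0,0,0,30,-80,-1],[0,0,0,0,30,-120,-1],[0,0,0,0,30,-160,-1],[0,0,0,0,30,-160,-1]]}}

```text
time: 6.5
ee_pos: [0.4923, -0.2359, 0.1882]
eef_rot: [0.001, 1.0, -0.001, 0.005]
ft_force: [1.2, -0.2, 0.1]
width: 0.0001
grip_force: 0.0
```

```bash
python3 - <<'E'
from h import *
c=r.camera("scene");P=cloud(c);I=c["pixels"].astype(int); save(c,"s3")
m=(P[...,2]>.004)&(P[...,2]<.065)&(P[...,0]>.38)&(P[...,0]<.55)&(P[...,1]>-.45)&(P[...,1]<-.2)&(I[...,0]>I[...,2]+30)
q=P[m]; print(len(q),cv2.minAreaRect((q[:,:2]*1000).astype(np.float32)),q.min(0),q.max(0))
m=(P[...,2]>.035)&m&(P[...,2]<.05); q=P[m];print("coaster",q.min(0),q.max(0))
# right door free face line & seam
m=(P[...,2]>.02)&(P[...,2]<.12)&(P[...,0]>.55)&(P[...,0]<.62)&(P[...,1]>-.16)&(P[...,1]<.12)
q=P[m]; k=np.polyfit(q[:,1],q[:,0],1); res=q[:,0]-np.polyval(k,q[:,1]); q=q[abs(res)<.006];k=np.polyfit(q[:,1],q[:,0],1);print("face",k,np.degrees(np.arctan(k[0])),len(q))
t=r.camera("top"); Q=cloud(t)
m=(abs(Q[...,2]-.134)<.008)&(Q[...,0]>.5)&(Q[...,0]<.8)&(abs(Q[...,1])<.3)
m=cv2.morphologyEx(m.astype(np.uint8),cv2.MORPH_OPEN,np.ones((3,3)))>0
print(cv2.minAreaRect((Q[m][:,:2]*1000).astype(np.float32)))
E
```

```text
990 ((494.2349853515625, -302.47357177734375), (136.5364990234375, 101.87570190429688), 89.34439849853516) [ 0.44257075 -0.37027163  0.00419265] [ 0.54583565 -0.23454939  0.06277537]
coaster [ 0.44728712 -0.36938379  0.03557435] [ 0.54228571 -0.26381992  0.04973176]
face [0.11968354 0.58836132] 6.824898492227823 1332
((667.8262939453125, -30.180953979492188), (330.7732849121094, 172.07095336914062), 83.43436431884766)
```

The holder now stands at about (495,-317), square and clear of the door's whole swing. Next I go in front of the right door's free edge, aligned with the cabinet.

>>> {"api": "apply_moves", "payload": {"steps": [[0,0,0.117,-36,40,0,-1],[0,0,0.117,-36,80,10,-1],[0,0,0.117,-36,120,30,-1],[0,0,0.117,-36,160,60,-1],[0,0,0.117,-36,199,93,-1],[0,0,0.117,-36,199,93,-1],[0,0,0.117,-36,199,93,-1],[0,0,0.117,-36,199,93,-1],[0,0,0.117,-36,199,93,-1]]}}

```text
time: 7.35
ee_pos: [0.5251, -0.0356, 0.087]
eef_rot: [0.059, 0.998, -0.0, -0.001]
ft_force: [0.8, -0.2, -0.7]
width: 0.0
grip_force: 0.0
```

```bash
python3 - <<'E'
from h import *
c=r.camera("wrist"); save(c,"w4"); s=r.read_state();print(s["ee_pos"],R.from_quat(s["eef_rot"]).as_matrix().round(3),s["ft_force"])
E
```

```text
[ 0.52551468 -0.03595242  0.08752452] [[-0.993  0.118 -0.   ]
 [ 0.118  0.993 -0.001]
 [ 0.    -0.001 -1.   ]] [-0.23361033 -0.37247783  0.11650379]
```

View pics/w4.png

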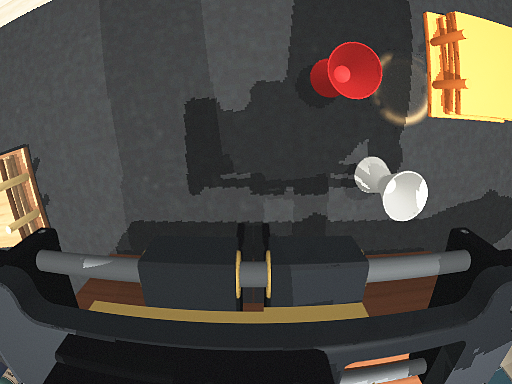

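The wrist view shows the fingers at (253,265) just before the doors (brown, below), with the jigger clear at (390,190) and the holder far left at (15,195). I'll advance slowly.

>>> {"api": "apply_moves", "payload": {"steps": [[0,0,0,-15,0,-8,-1],[0,0,0,-30,0,-8,-1],[0,0,0,-38,0,-8,-1],[0,0,0,-41,0,-8,-1],[0,0,0,-43,0,-8,-1],[0,0,0,-43,0,-8,-1],[0,0,0,-43,0,-8,-1]]}}

```text
time: 7.98
ee_pos: [0.5677, -0.0395, 0.0953]
eef_rot: [0.059, 0.998, 0.0, -0.0]
ft_force: [-0.9, 0.3, 0.6]
width: 0.0002
grip_force: 0.0
```

>>> {"api": "apply_moves", "payload": {"steps": [[0,0,0,-2,0,0,-1],[0,0,0,-4,0,0,-1],[0,0,0,-6,0,0,-1],[0,0,0,-6,0,0,-1]]}}

```text
time: 8.32
ee_pos: [0.574, -0.0396, 0.0954]
eef_rot: [0.058, 0.998, 0.0, -0.001]
ft_force: [-4.1, 0.9, 2.9]
width: 0.0003
grip_force: 2.2
```

>>> {"api": "apply_moves", "payload": {"steps": [[0,0,0,-1,0,0,-1],[0,0,0,-2,0,0,-1],[0,0,0,-3,0,0,-1],[0,0,0,-3,0,0,-1]]}}

```text
time: 8.65
ee_pos: [0.5756, -0.0397, 0.0954]
eef_rot: [0.058, 0.998, 0.0, -0.002]
ft_force: [-12.5, 3.0, 9.1]
width: 0.0004
grip_force: 6.3
```

The door meets the carcass at 12 N, so it is fully pressed. Letting go now.

>>> {"api": "apply_moves", "payload": {"steps": [[0,0,0,30,0,0,-1],[0,0,0,65,0,0,-1],[0,0,0,95,0,0,-1],[0,0,0,95,0,-30,-1],[0,0,0,95,0,-60,-1],[0,0,0,95,0,-60,-1],[0,0,0,95,0,-60,-1],[0,0,0,95,0,-60,-1]]}}

```text
time: 9.32
ee_pos: [0.4832, -0.0293, 0.1554]
eef_rot: [0.058, 0.998, 0.0, 0.0]
ft_force: [-0.5, -0.3, -0.2]
width: 0.0001
grip_force: 0.0
```

```bash
cat > door.py <<'E'
from h import *
c=r.camera("scene");P=cloud(c); save(c,"s_"+str(int(r.read_state()["time"]*10)))
t=r.camera("top");Q=cloud(t);cv2.imwrite("pics/t_%d.png"%int(r.read_state()["time"]*10),cv2.resize(t["pixels"][120:260,180:340,::-1],(640,560)))
a=-.117;M=np.array([[np.cos(a),-np.sin(a)],[np.sin(a),np.cos(a)]]);O=np.array([.679,-.031])
def cab(p): return (p[:,:2]-O)@M
for n,X in(("scene",P),("top",Q)):
    p=X.reshape(-1,3); q=p[(p[:,2]>.115)&(p[:,2]<.14)]; w=cab(q)*1000
    k=(w[:,0]<-100)&(w[:,0]>-300)&(w[:,1]<30)&(w[:,1]>-230); w=w[k]
    if len(w)>10:
        l=cv2.fitLine(w.astype(np.float32),cv2.DIST_HUBER,0,.01,.01).ravel()
        print(n,len(w),"line",l.round(2),"ext",w.min(0).round(),w.max(0).round(),"angle",np.arctan2(abs(l[0]),abs(l[1])).round(3))
s=r.read_state();print(s["time"],s["ee_pos"])
E
python3 door.py; ls pics
```

```text
scene 271 line [   0.35   -0.94 -122.71  -88.3 ] ext [-153. -161.] [-100.  -18.] angle 0.356
top 54 line [   0.25   -0.97 -108.06 -120.  ] ext [-120. -147.] [-101.  -96.] angle 0.256
9.4167 [ 0.48258996 -0.02936981  0.15463055]
a.png
b.png
c.png
s2.png
s3.png
s_93.png
t_94.png
w1.png
w2.png
w4.png
```

The door sprang ajar: angle about 0.36, free edge near cabinet (-153,-18) mm. I'll bring the fingertip down just left of the edge, then in behind it, clear of the plunger.

>>> {"api": "apply_moves", "payload": {"steps": [[0,0,0,-30,18,0,-1],[0,0,0,-60,36,0,-1],[0,0,0,-81,36,0,-1],[0,0,0,-81,36,0,-1],[0,0,0,-81,36,0,-1],[0,0,0,-81,36,25,-1],[0,0,0,-81,36,45,-1],[0,0,0,-81,36,60,-1],[0,0,0,-81,36,60,-1],[0,0,0,-81,36,60,-1]]}}

```text
time: 10.25
ee_pos: [0.5663, -0.0034, 0.0951]
eef_rot: [0.059, 0.998, -0.0, -0.001]
ft_force: [0.0, 0.4, 0.2]
width: 0.0007
grip_force: 0.0
```

```bash
python3 - <<'E'
from h import *
c=r.camera("scene");I=c["pixels"][150:270,200:360,::-1];cv2.imwrite("pics/s5.png",cv2.resize(I,(800,600),interpolation=cv2.INTER_CUBIC))
E
python3 door.py
```

```text
scene 320 line [   0.29   -0.96 -121.67  -89.84] ext [-151. -157.] [-100.   24.] angle 0.298
top 70 line [   0.28   -0.96 -110.08 -113.83] ext [-125. -148.] [-100.  -84.] angle 0.285
10.4 [ 0.56803698 -0.00303879  0.09679668]
```

View pics/s5.png

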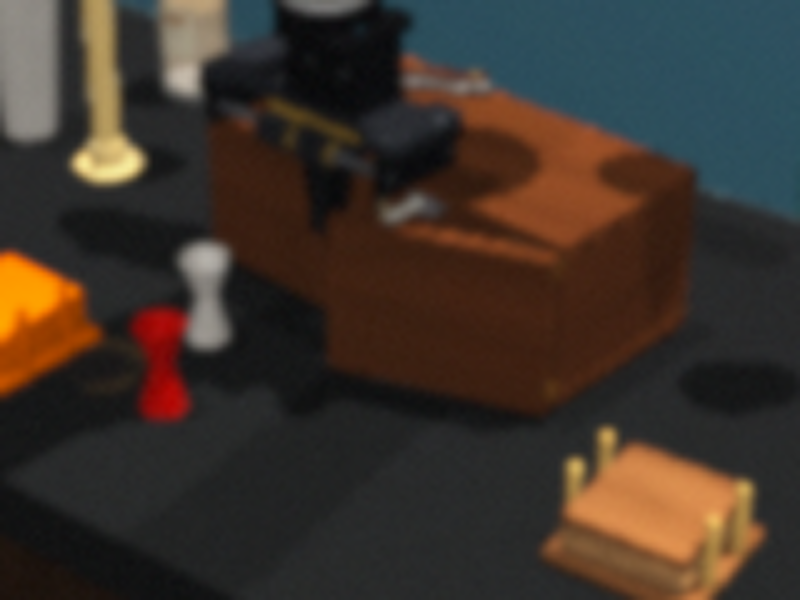

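The crop shows the fingertip at (320,200) just left of the ajar door's edge at (335,230), with the plunger at (410,210). The jigger and holder are clear. I'll move in behind the edge and pull along the arc.

>>> {"api": "apply_moves", "payload": {"steps": [[0,0,0,0,-10,0,-1],[0,0,0,0,-20,0,-1],[0,0,0,0,-29,0,-1],[0,0,0,6,-29,0,-1],[0,0,0,12,-29,0,-1],[0,0,0,18,-32,0,-1],[0,0,0,24,-35,0,-1],[0,0,0,29,-38,0,-1],[0,0,0,35,-42,0,-1],[0,0,0,41,-47,0,-1],[0,0,0,47,-52,0,-1],[0,0,0,53,-61,0,-1],[0,0,0,60,-70,0,-1],[0,0,0,66,-79,0,-1],[0,0,0,71,-88,0,-1],[0,0,0,71,-88,0,-1]]}}

```text
time: 11.73
ee_pos: [0.4854, -0.0845, 0.0956]
eef_rot: [0.06, 0.998, -0.0, -0.0]
ft_force: [0.7, -0.5, -0.1]
width: 0.0002
grip_force: 0.0
```

```bash
python3 door.py; python3 - <<'E'
from h import *
c=r.camera("scene");I=c["pixels"][150:270,200:360,::-1];cv2.imwrite("pics/s6.png",cv2.resize(I,(800,600),interpolation=cv2.INTER_CUBIC))
E
```

```text
scene 331 line [   0.85   -0.53 -161.8  -128.47] ext [-222. -169.] [-100.  -67.] angle 1.011
11.8333 [ 0.48677144 -0.08245933  0.09567315]
```

View pics/s6.png

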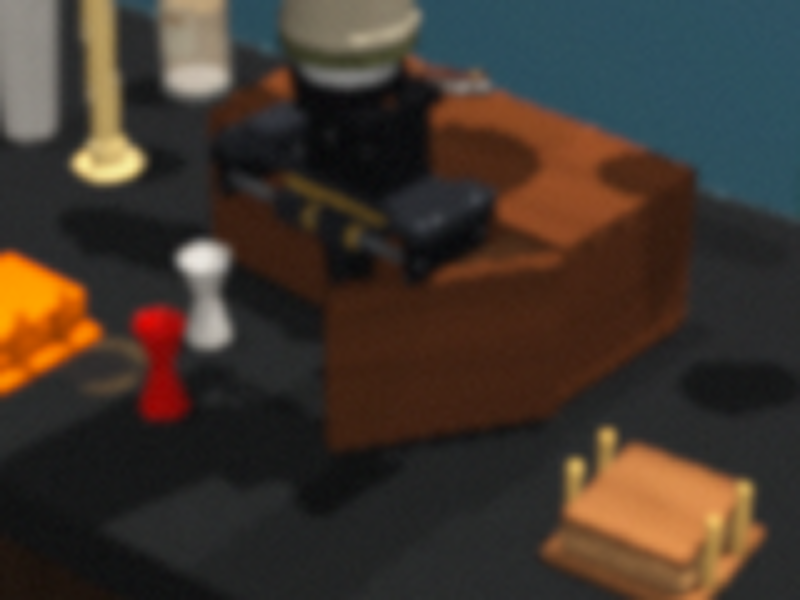

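The crop shows the door about 1.0 rad open, edge at (330,370), with the fingertip behind it and the jigger and holder untouched. I'll carry on to nearly square, slowing down.

>>> {"api": "apply_moves", "payload": {"steps": [[0,0,0,4,-10,0,-1],[0,0,0,8,-20,0,-1],[0,0,0,12,-29,0,-1],[0,0,0,16,-38,0,-1],[0,0,0,19,-45,0,-1],[0,0,0,21,-52,0,-1],[0,0,0,23,-58,0,-1],[0,0,0,24,-63,0,-1],[0,0,0,24,-67,0,-1],[0,0,0,25,-70,0,-1],[0,0,0,25,-73,0,-1],[0,0,0,25,-75,0,-1],[0,0,0,25,-75,0,-1]]}}

```text
time: 12.97
ee_pos: [0.4531, -0.154, 0.0955]
eef_rot: [0.058, 0.998, -0.0, -0.0]
ft_force: [0.3, -0.1, 0.6]
width: 0.0003
grip_force: 0.0
```

```bash
python3 door.py
```

```text
scene 151 line [ 1.0000e+00 -8.0000e-02 -2.1175e+02 -1.7408e+02] ext [-241. -180.] [-177. -139.] angle 1.492
top 23 line [ 5.0000e-02 -1.0000e+00 -1.0872e+02 -8.2350e+01] ext [-127. -173.] [-100.  -27.] angle 0.054
13.0667 [ 0.45323994 -0.15356259  0.09547002]
```

The door is at about 1.5 rad. A few more millimetres, then I withdraw upward and inspect.

>>> {"api": "apply_moves", "payload": {"steps": [[0,0,0,0,-3,0,-1],[0,0,0,0,-5,0,-1],[0,0,0,0,-7,0,-1],[0,0,0,0,-8,0,-1],[0,0,0,0,-8,0,-1],[0,0,0,0,10,0,-1],[0,0,0,0,35,0,-1],[0,0,0,0,45,-40,-1],[0,0,0,0,45,-80,-1],[0,0,0,0,45,-120,-1],[0,0,0,20,80,-150,-1],[0,0,0,20,120,-150,-1],[0,0,0,20,160,-150,-1],[0,0,0,20,200,-150,-1],[0,0,0,20,240,-150,-1],[0,0,0,20,280,-150,-1],[0,0,0,20,320,-150,-1],[0,0,0,20,320,-150,-1]]}}

```text
time: 14.57
ee_pos: [0.4694, 0.1749, 0.2449]
eef_rot: [0.054, 0.999, 0.001, -0.001]
ft_force: [-0.7, -0.2, 0.9]
width: 0.0005
grip_force: 0.0
```

```bash
python3 door.py; ls -t pics | head -3; python3 - <<'E'
from h import *
t=r.camera("top");Q=cloud(t);save(t,"fin")
vv,uu=np.mgrid[:384,:512]
m=(uu>225)&(uu<246)&(vv>196)&(vv<218)&(Q[...,2]>.02)&(Q[...,2]<.09); print("jig",cv2.minAreaRect((Q[m][:,:2]*1000).astype(np.float32)))
E
```

```text
scene 272 line [ 1.0000e+00  6.0000e-02 -1.7286e+02 -1.8172e+02] ext [-241. -190.] [-100.  -30.] angle 1.507
top 203 line [ 1.0000e+00  9.0000e-02 -1.7016e+02 -1.7175e+02] ext [-239. -185.] [-100.  -27.] angle 1.48
14.6667 [0.47030662 0.16781974 0.24506653]
t_146.png
s_146.png
t_130.png
jig ((517.6033325195312, 71.74044036865234), (33.20911407470703, 29.860095977783203), 1.8546512126922607)
```

View pics/fin.png

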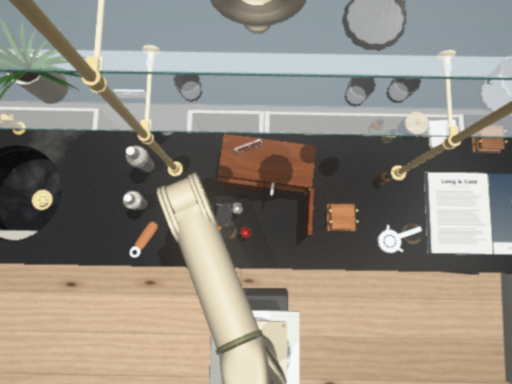

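The top view shows the door (310,212) standing about square, roughly 1.64 rad. The holder at (341,217) is about 40 mm clear of it, the jigger at (237,208) hasn't moved, the other door is shut, and the arm is free. I'm handing in.

```bash
python3 -c "
from bench import r
print(r.close_job())"
```

```text
the job is handed in; nothing more can be done
None
```

I pushed the holder clear, pressed the right door so it sprang ajar, and swung it to about 1.64 rad (4° past square). The jigger and left door stayed put, and the job was handed in at about 15 s; no verdict came back.

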